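# Pulse the nut grinder by its bayonet lid

## Robot

A 6-joint arm with a two-finger parallel gripper is mounted at the origin on the work surface. World frame = base frame: x ahead of the robot, y to its left, z up, the work surface at z = 0. Lengths are in m, angles in degrees, forces in N, time in s.
With the tool pointing down it reaches from about 0.35 to 0.875 m from the base axis. Payload 4.2 kg.
Tool frame: the origin (TCP) lies between the finger pads; the fingertips stand 14 mm ahead of it and the grasp point (between the pads) lies 5 mm behind it; z points along the fingers, y is the line along which they close (so a half turn about z gives the same grasp; the last joint's range is limited). The gripper opens to 87 mm and grips with 3 to 60 N. Pads are 19 mm wide; open, the fingers measure 117 mm over their backs; the gripper's body (75 mm by 190 mm) begins 51 mm behind the grasp point.
Start: joints at [-58.866, 22.042, 0.453, 0, -68.411, -14.817], TCP at [0.176, -0.6, 0.237] pointing down, gripper open.
Joint ranges: [-179.83, 179.83], [-69.29, 118.12], [-61.27, 80.66], [-181.25, 117.63], [-171.15, -9.14], [-177.46, 177.46]. Speed limits (degrees/s): [159.86, 159.86, 180, 180, 180, 180].

## Interface

Orientations are given as a 3x3 rotation matrix whose columns are the frame's x, y, z axes.
In Python, from station import * gives the robot as it stands. The module is installed in compiled form; this text tells all that it offers.
- The arm moves only by the tool play_rows, never from a script. Its argument "steps" is a list of rows, each an object of numbers: "ax", "ay", "az": the turn, a rotation vector about the tool's x, y, z in degrees; "dx", "dy", "dz": the shift along the tool's x, y, z in mm; "claw": the finger opening in mm, from 0 to 87. A call has 1 to 20 rows; each row shifts and turns the commanded pose from where the row before left it, along the tool's axes as they then stand; what a row does not reach is not made up. A row lasts 1/10 s, in which the tool goes at most 50 mm and 8.59 degrees, less where a joint would pass 70% of its speed; a pose out of reach is approached as far as the arm can. A call with a gripper value outside its range is refused whole. The fingers move at their own pace and stop on an object; the grip force is fixed at half the most. Time passes only in rows, so rows that do not move let the fingers close. It gives the time, the measured TCP pose, the force, the opening and the grip force at its end, in the units of the state.
- sense(): the state, without advancing time (a new reading comes with each control period).
- capture(name): name is "scene" or "top" or "wrist"; returns a dict with "frame" (400x640x3 uint8, blue, green, red), "range_z" (400x640 float32, m along the optical axis (not along the pixel's ray), 0 where there is no reading), "fx", "fy", "cx", "cy" (pixels), "xyz" and "rotation" of the camera in the world. Camera axes: x right, y down, z forward; pixel columns grow to the right and rows downward; lengths in m; the calibration is good to about 2 mm. A picture is of the moment at which its call begins.
- finish_job(): hands the job in; it is judged then, once.
The state is a dict: "time_s": time; "joints": joint angles; "joint_velocities": joint speeds; "effort": joint torques, N m; "tcp_pos": TCP position; "ee_rot": TCP orientation; "wrist_force": force on the tool from outside, world axes, zero at the start; "moment": the same for the moment, N m; "gripper_width": opening from 0.0 (shut) to 1.0 (fully open); "gripper_force": force on a finger pad.
Only numpy, scipy, OpenCV 4.12 (cv2) and the standard library are available. Lean on these libraries where they do the work, as an engineer would, in place of code of your own. Each camera call takes 0.05 s, during which the arm holds its last target. There are 200 camera calls.

## Task

First turn the supply isolator fully on. Then take the grinder's bayonet lid by its half-moon grip, set it fully down into the grinder's mouth, turn it clockwise to the pulse mark half way to the lock, never as far as the lock, and finish while still gripping the lid and holding it there against its spring. Leave the other things where they are.

Things in the scene. Friction and masses are not known exactly. Their poses are not given: they have to be found in the camera images.
- isolator_grip (a point): Grip point of the supply isolator: on its vertical turning axis, 83 mm above the table. The handle is a dark grey upright bar 52 mm long (the point's x axis, turning with it), 13 mm thick (y), its top 12 mm above this point, its foot (a 52 mm disc) 18 mm below. It stands on a fixed grey box 100 x 90 mm, 55 mm high.
- isolator (a joint): Turn of the isolator handle (rad): 0 at the off stop, growing clockwise seen from above to 1.5 at the on stop. Starts near off (0 to 0.15), needs about 0.06 N m, stays where it is left. Fully on means beyond 1.3.
- grinder: The nut grinder: a fixed grey round machine, 124 mm in diameter on a 150 mm square foot, 120 mm high, with a flat aluminium rim round its mouth on top. Origin at the centre of its underside, z up. Raised dark ribs on the rim, one of each kind on either side: a short one behind each entry slot, one long one at pulse, a double one at lock.
- mouth (a point): Centre of the grinder's mouth, level with the rim's top, 120 mm above the table; fixed, z up. The opening is 72 mm in diameter. Two entry slots for the lugs lie along its +x and -x: 22 mm wide cuts in the 5 mm thick rim, out to 44 mm radius. Turned clockwise seen from above from the slots, the pulse mark lies at 0.55 rad, the lock at 1.1 rad.
- pulse_mark (a point): The long single rib on the grinder's rim, on the side of the +x slot, 54 mm from the mouth's axis (an equal one lies across the mouth). The lid is at pulse when its grip and pointers lie along the line through these two ribs.
- lid: The grinder's dark grey bayonet lid, standing on its round foot, loose. Origin at the centre of the foot's underside, z up. The foot is 68 mm in diameter, 22 mm high, tapered to 58 mm at the bottom. Above it lies a disc 92 mm in diameter, from 22 to 30 mm. Two lugs 12 mm wide stick out of the foot along +x and -x to 42 mm radius, 9 to 14 mm above the underside. About 0.12 to 0.25 kg.
- lid_grip (a point): Middle of the lid's half-moon grip, on the lid's axis, 55 mm above its origin (33 mm above lid_seat), axes as the lid's. The grip is 52 mm long (x), 14 mm thick (y), its top 9 mm above this point, the disc 25 mm below it. The lugs and the small pointers on the disc's edge lie below its two ends, which are alike: the lid fits either way round.
- lid_seat (a point): On the lid's axis, at the underside of its disc, 22 mm above the lid's origin; axes as the lid's. With the lid fully down this point meets mouth, the disc lying on the rim. Once turned, the lugs are caught under the rim with about 3 mm of play.
- coupling (a joint): Clockwise turn (rad) of the sprung ring inside the mouth, 0 at rest. The lid's lugs meet it after some 0.14 rad of turn; from there the lid's turn is this value plus 0.14 (+-0.03), so pulse is at about 0.41. Its spring pushes back 0.05 N m at first and 0.2 N m per rad more, and turns the lid back if let go. Lock is at about 0.95; beyond 0.85 counts as locked.
- pot_lid: Bystander: plain dark grey flat lid 80 mm in diameter with a round knob, 32 mm high, no lugs. Origin at the centre of its underside.
- mould: Bystander: clear chocolate mould, 118 x 146 mm, 22 mm high, with rows of white round shells. Origin at the centre of its underside.
- beaker: Bystander: open steel cup, 72 mm across, 80 mm high. Origin at the centre of its underside.
Not all that is in view belongs to the job. Leave any green or orange look-alike of the lid alone.

How it is judged:
By the outcome, as a careful person would: the job done as asked, in the order asked, and still so for the second after the job is handed in, while the arm keeps its last pose, push and grip.
It also fails if it takes over 58 s, if anything falls off the work surface, if the arm or the gripper's body presses on something with over 40 N, if the wrist force passes 120 N, or if a joint passes its speed limit or range.

## Working session

There is one attempt and no reset: what is moved stays moved. The work goes in short steps, Python scripts to look and compute and a tool call to move; the robot and the scene stay as the last step left them, time stands still between calls to the robot, and variables do not carry over. Pictures are saved under pics/ and viewed, at most 10 in all, crops included, and the job is handed in when it is done.

Besides the shell and the picture viewer there is one more tool, called as a command line: name --argument value ..., lists and objects as JSON in quotes. play_rows: Moves the arm, as the interface text tells. Its arguments: {"type":"object","properties":{"steps":{"type":"array"}},"required":["steps"]}

```bash
mkdir -p pics
cat > h.py <<'E'
from station import *
import numpy as np, cv2
def grab(n,tag):
    c=capture(n); np.savez(f'{tag}.npz',**c); cv2.imwrite(f'pics/{tag}.png',c['frame']); return c
def load(tag): return dict(np.load(f'{tag}.npz'))
def pt(c,u,v,z=None):
    "world point of pixel; from depth, or on the plane of height z"
    R=np.array(c['rotation']);o=np.array(c['xyz'])
    d=R@np.array([(u-c['cx'])/c['fx'],(v-c['cy'])/c['fy'],1])
    k=c['range_z'][int(round(v)),int(round(u))] if z is None else (z-o[2])/d[2]
    return o+k*d
def cloud(c):
    v,u=np.mgrid[0:400,0:640]; Z=c['range_z']
    p=np.stack([(u-c['cx'])/c['fx']*Z,(v-c['cy'])/c['fy']*Z,Z],-1)
    return p@np.array(c['rotation']).T+np.array(c['xyz'])
E
python3 - <<'E'
from h import *
for n in('scene','top'):
    c=grab(n,n+'0'); print(n,c['xyz'],np.round(c['rotation'],3),c['fx'],c['cx'],c['cy'])
s=sense();print(s['time_s'],s['tcp_pos'],s['ee_rot'])
E
```

```text
scene [ 1.56007365 -0.44057883  0.95981106] [[ 0.454  0.537 -0.711]
 [ 0.891 -0.294  0.347]
 [-0.022 -0.791 -0.612]] 491.7131950862115 311.1383665785715 194.155313401228
top [0.33994211 0.0461409  1.14247474] [[ 0.009 -0.973  0.232]
 [-1.    -0.01  -0.001]
 [ 0.003 -0.232 -0.973]] 434.64286976403633 318.6328883261403 197.78192576480257
0.1 [ 0.17546701 -0.59933302  0.23555246] [[-9.59761599e-01 -2.80815320e-01 -6.55682067e-04]
 [-2.80816065e-01  9.59759790e-01  1.86648649e-03]
 [ 1.05159282e-04  1.97550812e-03 -9.99998043e-01]]
```

View pics/top0.png

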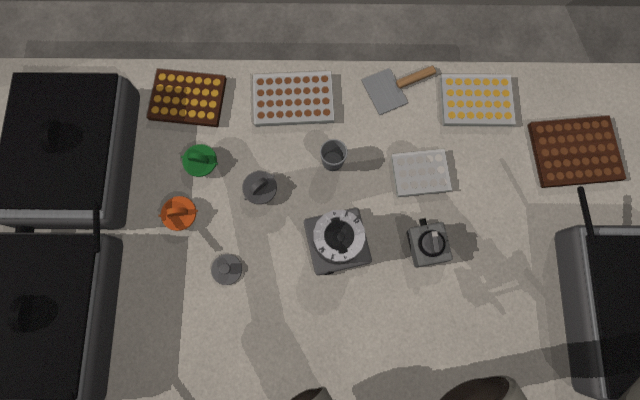

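View pics/scene0.png

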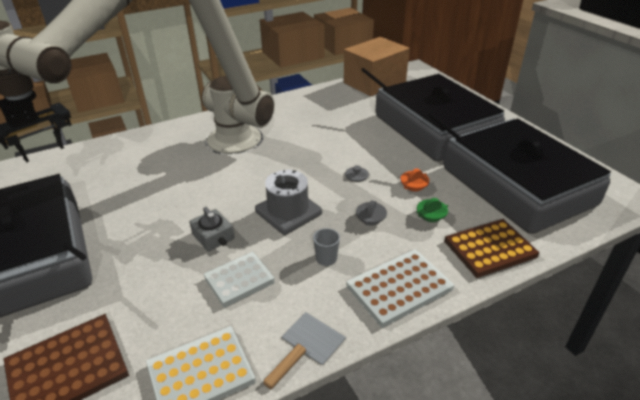

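Top view, possible lids: dark with bar grip (260,187), dark with round knob = pot lid (226,268), green (200,160) and orange (178,213). I choose (260,187). The grinder is at (340,238), the isolator at (432,243), the beaker at (333,155) and the mould at (422,172). Next is a close crop to check the lid.

Run:
```python
from h import *
c=load('top0');f=c['frame']
def cr(f,u,v,w,h,s): return cv2.resize(f[v:v+h,u:u+w],None,fx=s,fy=s,interpolation=cv2.INTER_CUBIC)
a=cr(f,235,165,50,50,8);b=cr(f,405,215,50,50,8);d=cr(f,300,200,80,80,5)
d=cv2.resize(d,(400,400))
s=load('scene0')['frame']
e=cr(s,350,195,40,40,5);g=cr(s,185,200,55,55,200/55);k=cr(s,255,165,70,70,200/70)
im=np.zeros((600,800,3),np.uint8)
im[:400,:400]=a; im[:400,400:]=d
im[400:,:200]=b[::2,::2]; im[400:,200:400]=e;im[400:,400:600]=g[:200,:200];im[400:,600:]=k[:200,:200]
cv2.imwrite('pics/crop0.png',cv2.convertScaleAbs(im,alpha=1.5,beta=10))
P=cloud(c)
for n,(u,v),zr in [('lidtop',(260,187),(.045,.08)),('liddisc',(260,187),(.022,.04)),('isobar',(432,243),(.085,.12)),('isobox',(432,243),(.04,.06)),('rim',(340,238),(.1,.14))]:
    q=P[v-40:v+40,u-40:u+40].reshape(-1,3);q=q[(q[:,2]>zr[0])&(q[:,2]<zr[1])]
    r=cv2.minAreaRect((q[:,:2]*1000).astype(np.float32))
    print(n,len(q),q.mean(0).round(4),np.percentile(q[:,2],[5,50,95]).round(4),np.round(np.array([*r[0],*r[1],r[2]]),1))
```

```text
lidtop 131 [0.633  0.2031 0.058 ] [0.0466 0.0599 0.0654] [633.8 203.8  15.1  50.2  42.1]
liddisc 779 [0.6327 0.2024 0.0304] [0.0268 0.0303 0.0342] [633.8 203.3  88.9  90.4   1.2]
isobar 137 [ 0.4852 -0.2369  0.095 ] [0.088  0.0956 0.0991] [ 485.6 -237.7   51.4   14.3    5.9]
isobox 974 [ 0.4828 -0.234   0.0551] [0.0492 0.0555 0.0594] [ 485.9 -237.8  100.3   91.    10.6]
rim 1353 [ 0.4935 -0.0029  0.1202] [0.1168 0.1204 0.1237] [494.6  -2.9 120.8 121.3   1.1]
```

View pics/crop0.png

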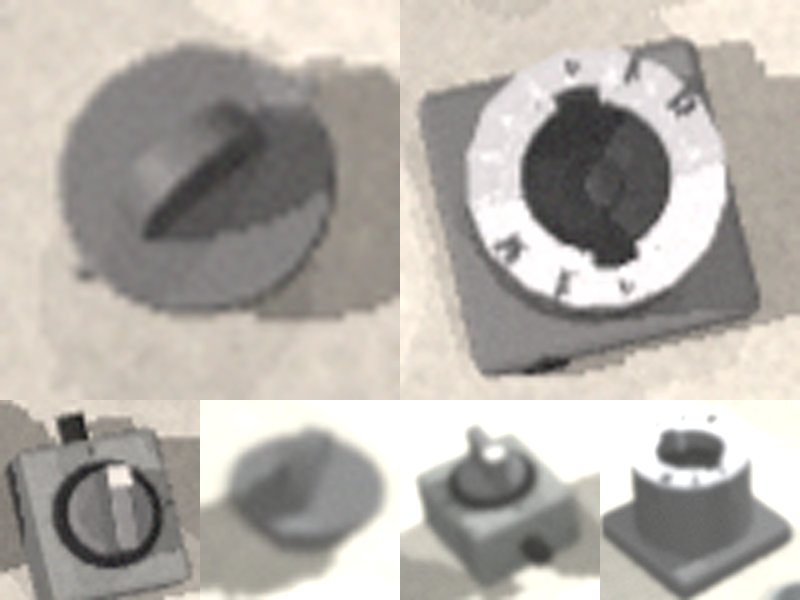

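The crop confirms the lid: a bar grip on a plain dark disc, its bar running at about -48° in the world. The isolator bar is at about 6°. The grinder slots show at crop (580,100) and (615,250), and the long ribs at (632,70) and (565,287).

```bash
cat >> h.py <<'E'
def plan(t,yaw):
    "tool-frame shift (mm) from measured pose, and az to bring tool y to world yaw (mod 180)"
    s=sense();R=np.array(s['ee_rot']);p=np.array(s['tcp_pos'])
    y=np.degrees(np.arctan2(R[1,1],R[0,1])); az=-((yaw-y+90)%180-90)
    print('d',(R.T@(np.array(t)-p)*1e3).round(1),'az',round(az,1),'| pos',p.round(4),'yaw',y.round(1),'j6',np.round(s['joints'][5],1),'t',s['time_s'],'F',np.round(s['wrist_force'],1),'w',round(s['gripper_width']*87,1))
E
python3 - <<'E'
from h import *
c=load('top0');s=load('scene0')
px=lambda x,y:(300+(x-400)/5-.4,200+y/5-.4)
def two(n,a,b,z):
    A,B=pt(c,*px(*a),z),pt(c,*px(*b),z);d=A-B
    print(n,((A+B)/2).round(4),np.degrees(np.arctan2(d[1],d[0])).round(1),np.hypot(*d[:2]).round(4))
two('slots',(580,92),(615,258),.118)
two('short',(572,68),(626,287),.122)
two('pulse',(632,70),(564,287),.122)
P=cloud(s)
for n,m,zr in [('lid',(.633,.203),(.045,.08)),('iso',(.4855,-.2375),(.085,.12)),('rim',(.4945,-.003),(.1,.14)),('disc',(.633,.203),(.022,.04))]:
    q=P.reshape(-1,3);q=q[(np.hypot(q[:,0]-m[0],q[:,1]-m[1])<.08)&(q[:,2]>zr[0])&(q[:,2]<zr[1])]
    r=cv2.minAreaRect((q[:,:2]*1000).astype(np.float32))
    print(n,len(q),np.percentile(q[:,2],[50,95]).round(4),np.round(np.array([*r[0],*r[1],r[2]]),1))
plan((.4856,-.2377,.22),95.9)
E
```

```text
slots [ 0.4957 -0.0041  0.118 ] 11.8 0.081
short [ 0.4942 -0.0045  0.122 ] 13.7 0.1072
pulse [ 0.4937 -0.0044  0.122 ] -17.3 0.1087
lid 73 [0.0575 0.0643] [639.7 204.1  15.9  48.6  43.7]
iso 80 [0.0941 0.0979] [ 492.6 -235.7   56.3   14.1    5.5]
rim 843 [0.1186 0.1225] [498.3  -0.8 119.4 128.5  63.8]
disc 458 [0.0301 0.0336] [637.5 204.6  94.   93.1  14.4]
d [-399.2  260.    16. ] az 10.4 | pos [ 0.1755 -0.5993  0.2356] yaw 106.3 j6 -14.8 t 0.1 F [ 0.3 -0.3  0.4] w 87.0
```

play_rows --steps '[{"dx": -40,"dy": 26},{"dx": -40,"dy": 26},{"dx": -40,"dy": 26},{"dx": -40,"dy": 26},{"dx": -40,"dy": 26},{"dx": -40,"dy": 26},{"dx": -40,"dy": 26},{"dx": -40,"dy": 26},{"dx": -40,"dy": 26},{"dx": -39,"dy": 26},{"az": 5.2},{"az": 5.2},{}]'

```text
invalid input at $.steps[0]: expected keys ax, ay, az, dx, dy, dz, claw
```

Run:
```python
from h import *
plan((.4856,-.2377,.09),95.9)
c=grab('wrist','w1');print(c['xyz'],np.round(c['rotation'],2).tolist())
P=cloud(c).reshape(-1,3)
for n,zr in [('bar',(.085,.11)),('box',(.045,.06))]:
    q=P[(np.hypot(P[:,0]-.486,P[:,1]+.238)<.08)&(P[:,2]>zr[0])&(P[:,2]<zr[1])]
    r=cv2.minAreaRect((q[:,:2]*1000).astype(np.float32));print(n,len(q),np.median(q,0).round(4),np.round(np.array([*r[0],*r[1],r[2]]),1))
```

```text
d [-399.2  259.7  146. ] az 10.4 | pos [ 0.1755 -0.5993  0.2356] yaw 106.3 j6 -14.8 t 0.1 F [ 0.3 -0.3  0.4] w 87.0
[ 0.10250215 -0.62158362  0.38381383] [[-0.28, 0.92, 0.27], [0.96, 0.27, 0.08], [0.0, 0.28, -0.96]]
bar 0 [nan nan nan] [0. 0. 0. 0. 0.]
box 0 [nan nan nan] [0. 0. 0. 0. 0.]
  return _methods._mean(a, axis=axis, dtype=dtype,
  ret = um.true_divide(
```

View pics/w1.png

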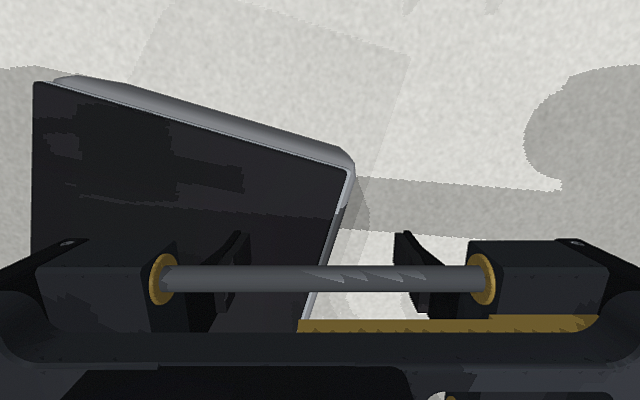

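The move was refused because each row needs all its keys. The picture shows only the pan below the start pose and no isolator. I'll resend the move.

play_rows --steps '[{"ax": 0,"ay": 0,"az": 0,"dx": -40,"dy": 26,"dz": 0,"claw": 87},{"ax": 0,"ay": 0,"az": 0,"dx": -40,"dy": 26,"dz": 0,"claw": 87},{"ax": 0,"ay": 0,"az": 0,"dx": -40,"dy": 26,"dz": 0,"claw": 87},{"ax": 0,"ay": 0,"az": 0,"dx": -40,"dy": 26,"dz": 0,"claw": 87},{"ax": 0,"ay": 0,"az": 0,"dx": -40,"dy": 26,"dz": 0,"claw": 87},{"ax": 0,"ay": 0,"az": 0,"dx": -40,"dy": 26,"dz": 0,"claw": 87},{"ax": 0,"ay": 0,"az": 0,"dx": -40,"dy": 26,"dz": 0,"claw": 87},{"ax": 0,"ay": 0,"az": 0,"dx": -40,"dy": 26,"dz": 0,"claw": 87},{"ax": 0,"ay": 0,"az": 0,"dx": -40,"dy": 26,"dz": 0,"claw": 87},{"ax": 0,"ay": 0,"az": 0,"dx": -39,"dy": 26,"dz": 0,"claw": 87},{"ax": 0,"ay": 0,"az": 5.2,"dx": 0,"dy": 0,"dz": 0,"claw": 87},{"ax": 0,"ay": 0,"az": 5.2,"dx": 0,"dy": 0,"dz": 0,"claw": 87},{"ax": 0,"ay": 0,"az": 0,"dx": 0,"dy": 0,"dz": 0,"claw": 87}]'

```text
time_s: 1.45
tcp_pos: [0.4856, -0.2376, 0.2361]
ee_rot: [[-0.995, -0.104, -0.001], [-0.104, 0.995, 0.0], [0.001, 0.0, -1.0]]
wrist_force: [-0.7, 0.4, -0.0]
gripper_width: 0.998
gripper_force: 0.0
```

Run:
```python
from h import *
plan((.4856,-.2377,.085),95.9)
c=grab('wrist','w2')
P=cloud(c).reshape(-1,3)
for n,zr in [('bar',(.085,.11)),('box',(.045,.06))]:
    q=P[(np.hypot(P[:,0]-.486,P[:,1]+.238)<.08)&(P[:,2]>zr[0])&(P[:,2]<zr[1])]
    r=cv2.minAreaRect((q[:,:2]*1000).astype(np.float32));print(n,len(q),np.median(q,0).round(4),np.round(np.array([*r[0],*r[1],r[2]]),1))
```

```text
d [-1.000e-01 -2.000e-01  1.511e+02] az 0.1 | pos [ 0.4856 -0.2376  0.2361] yaw 96.0 j6 -75.1 t 1.45 F [-0.7  0.4 -0. ] w 86.8
bar 621 [ 0.4843 -0.2395  0.0953] [ 485.5 -239.8   50.4   12.6    6. ]
box 4424 [ 0.4727 -0.2414  0.0551] [ 486.5 -239.3  100.3   90.2   11. ]
```

View pics/w2.png

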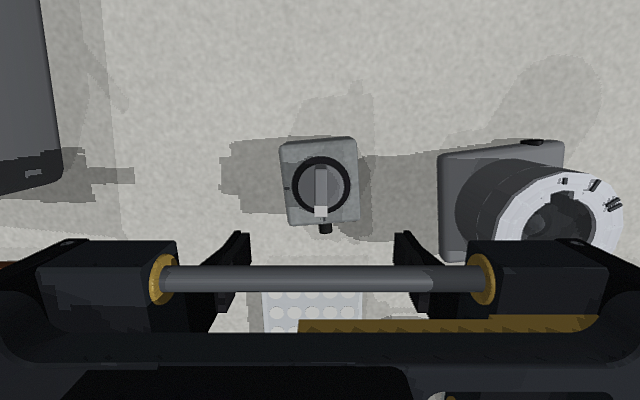

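The isolator bar shows at about (321,190) with the gripper square to it. The grinder stands well clear at (545,210). Next I descend and grip.

play_rows --steps '[{"ax": 0,"ay": 0,"az": 0,"dx": 0,"dy": -1.2,"dz": 40,"claw": 50},{"ax": 0,"ay": 0,"az": 0,"dx": 0,"dy": 0,"dz": 40,"claw": 50},{"ax": 0,"ay": 0,"az": 0,"dx": 0,"dy": 0,"dz": 35,"claw": 50},{"ax": 0,"ay": 0,"az": 0,"dx": 0,"dy": 0,"dz": 20,"claw": 50},{"ax": 0,"ay": 0,"az": 0,"dx": 0,"dy": 0,"dz": 10,"claw": 50},{"ax": 0,"ay": 0,"az": 0,"dx": 0,"dy": 0,"dz": 6,"claw": 50},{"ax": 0,"ay": 0,"az": 0,"dx": 0,"dy": 0,"dz": 0,"claw": 0},{"ax": 0,"ay": 0,"az": 0,"dx": 0,"dy": 0,"dz": 0,"claw": 0},{"ax": 0,"ay": 0,"az": 0,"dx": 0,"dy": 0,"dz": 0,"claw": 0},{"ax": 0,"ay": 0,"az": 0,"dx": 0,"dy": 0,"dz": 0,"claw": 0},{"ax": 0,"ay": 0,"az": 0,"dx": 0,"dy": 0,"dz": 0,"claw": 0},{"ax": 0,"ay": 0,"az": 0,"dx": 0,"dy": 0,"dz": 0,"claw": 0}]'

```text
time_s: 2.7
tcp_pos: [0.4857, -0.2388, 0.086]
ee_rot: [[-0.995, -0.103, 0.001], [-0.103, 0.995, 0.001], [-0.001, 0.001, -1.0]]
wrist_force: [-0.6, 2.7, 1.5]
gripper_width: 0.146
gripper_force: 30.0
```

play_rows --steps '[{"ax": 0,"ay": 0,"az": 6,"dx": 0,"dy": 0,"dz": 0,"claw": 0},{"ax": 0,"ay": 0,"az": 6,"dx": 0,"dy": 0,"dz": 0,"claw": 0},{"ax": 0,"ay": 0,"az": 6,"dx": 0,"dy": 0,"dz": 0,"claw": 0},{"ax": 0,"ay": 0,"az": 6,"dx": 0,"dy": 0,"dz": 0,"claw": 0},{"ax": 0,"ay": 0,"az": 6,"dx": 0,"dy": 0,"dz": 0,"claw": 0},{"ax": 0,"ay": 0,"az": 6,"dx": 0,"dy": 0,"dz": 0,"claw": 0},{"ax": 0,"ay": 0,"az": 6,"dx": 0,"dy": 0,"dz": 0,"claw": 0},{"ax": 0,"ay": 0,"az": 6,"dx": 0,"dy": 0,"dz": 0,"claw": 0},{"ax": 0,"ay": 0,"az": 6,"dx": 0,"dy": 0,"dz": 0,"claw": 0},{"ax": 0,"ay": 0,"az": 6,"dx": 0,"dy": 0,"dz": 0,"claw": 0},{"ax": 0,"ay": 0,"az": 6,"dx": 0,"dy": 0,"dz": 0,"claw": 0},{"ax": 0,"ay": 0,"az": 6,"dx": 0,"dy": 0,"dz": 0,"claw": 0},{"ax": 0,"ay": 0,"az": 4,"dx": 0,"dy": 0,"dz": 0,"claw": 0},{"ax": 0,"ay": 0,"az": 3,"dx": 0,"dy": 0,"dz": 0,"claw": 0},{"ax": 0,"ay": 0,"az": 0,"dx": 0,"dy": 0,"dz": 0,"claw": 0}]'

```text
time_s: 4.2
tcp_pos: [0.4858, -0.2388, 0.0859]
ee_rot: [[-0.291, 0.957, 0.0], [0.957, 0.291, 0.0], [0.0, 0.0, -1.0]]
wrist_force: [-0.8, 4.0, 3.2]
gripper_width: 0.15
gripper_force: 30.0
```

Run:
```python
from h import *
plan((.6338,.2035,.2361),42)
print(sense()['moment'])
```

```text
d [ 380.1  270.5 -149.9] az -25.1 | pos [ 0.4858 -0.2388  0.0859] yaw 16.9 j6 -154.0 t 4.2 F [-0.8  4.   3.2] w 13.0
[ 1.05355442  0.14327836 -0.06283654]
```

play_rows --steps '[{"ax": 0,"ay": 0,"az": 0,"dx": 0,"dy": 0,"dz": 0,"claw": 60},{"ax": 0,"ay": 0,"az": 0,"dx": 0,"dy": 0,"dz": 0,"claw": 60},{"ax": 0,"ay": 0,"az": 0,"dx": 0,"dy": 0,"dz": 0,"claw": 60},{"ax": 0,"ay": 0,"az": 0,"dx": 0,"dy": 0,"dz": 0,"claw": 60},{"ax": 0,"ay": 0,"az": 0,"dx": 0,"dy": 0,"dz": -10,"claw": 60},{"ax": 0,"ay": 0,"az": 0,"dx": 0,"dy": 0,"dz": -35,"claw": 60},{"ax": 0,"ay": 0,"az": 0,"dx": 0,"dy": 0,"dz": -35,"claw": 60},{"ax": 0,"ay": 0,"az": 0,"dx": 0,"dy": 0,"dz": -35,"claw": 60},{"ax": 0,"ay": 0,"az": 0,"dx": 0,"dy": 0,"dz": -35,"claw": 60},{"ax": 0,"ay": 0,"az": 0,"dx": 0,"dy": 0,"dz": 0,"claw": 60}]'

```text
time_s: 5.2
tcp_pos: [0.4884, -0.2405, 0.2422]
ee_rot: [[-0.292, 0.956, 0.012], [0.956, 0.292, -0.004], [-0.007, 0.01, -1.0]]
wrist_force: [-0.0, -0.1, 0.3]
gripper_width: 0.688
gripper_force: 0.0
```

Run:
```python
from h import *
plan((.6338,.2035,.2361),42)
c=grab('wrist','w3')
P=cloud(c).reshape(-1,3)
for n,zr in [('bar',(.085,.11)),('box',(.045,.06))]:
    q=P[(np.hypot(P[:,0]-.486,P[:,1]+.238)<.08)&(P[:,2]>zr[0])&(P[:,2]<zr[1])]
    r=cv2.minAreaRect((q[:,:2]*1000).astype(np.float32));print(n,len(q),np.median(q,0).round(4),np.round(np.array([*r[0],*r[1],r[2]]),1))
```

```text
d [382.2 268.7   6. ] az -25.0 | pos [ 0.4884 -0.2405  0.2422] yaw 17.0 j6 -154.0 t 5.2 F [-0.  -0.1  0.3] w 59.8
bar 623 [ 0.4856 -0.2369  0.0951] [ 485.9 -238.5   12.8   51.3   16.8]
box 4366 [ 0.4809 -0.2283  0.055 ] [ 486.3 -239.   100.1   90.3   11. ]
```

The isolator has turned 84° (about 1.47 rad), so it is on. Now to the lid.

play_rows --steps '[{"ax": 0,"ay": 0,"az": 0,"dx": 38,"dy": 27,"dz": 0,"claw": 70},{"ax": 0,"ay": 0,"az": 0,"dx": 38,"dy": 27,"dz": 0,"claw": 70},{"ax": 0,"ay": 0,"az": 0,"dx": 38,"dy": 27,"dz": 0,"claw": 70},{"ax": 0,"ay": 0,"az": 0,"dx": 38,"dy": 27,"dz": 0,"claw": 70},{"ax": 0,"ay": 0,"az": 0,"dx": 38,"dy": 27,"dz": 0,"claw": 70},{"ax": 0,"ay": 0,"az": 0,"dx": 38,"dy": 27,"dz": 0,"claw": 70},{"ax": 0,"ay": 0,"az": 0,"dx": 38,"dy": 27,"dz": 0,"claw": 70},{"ax": 0,"ay": 0,"az": 0,"dx": 38,"dy": 27,"dz": 0,"claw": 70},{"ax": 0,"ay": 0,"az": 0,"dx": 38,"dy": 27,"dz": 0,"claw": 70},{"ax": 0,"ay": 0,"az": 0,"dx": 38,"dy": 27,"dz": 0,"claw": 70},{"ax": 0,"ay": 0,"az": -6,"dx": 0,"dy": 0,"dz": 0,"claw": 70},{"ax": 0,"ay": 0,"az": -6,"dx": 0,"dy": 0,"dz": 0,"claw": 70},{"ax": 0,"ay": 0,"az": -6,"dx": 0,"dy": 0,"dz": 0,"claw": 70},{"ax": 0,"ay": 0,"az": -6,"dx": 0,"dy": 0,"dz": 0,"claw": 70},{"ax": 0,"ay": 0,"az": -1,"dx": 0,"dy": 0,"dz": 0,"claw": 70},{"ax": 0,"ay": 0,"az": 0,"dx": 0,"dy": 0,"dz": 0,"claw": 70}]'

```text
time_s: 6.85
tcp_pos: [0.6438, 0.1363, 0.2367]
ee_rot: [[-0.752, 0.659, -0.032], [0.654, 0.75, 0.099], [0.089, 0.053, -0.995]]
wrist_force: [-0.4, -0.0, 0.4]
gripper_width: 0.805
gripper_force: 0.0
```

Run:
```python
from h import *
c=grab('wrist','w4')
P=cloud(c).reshape(-1,3)
for n,m,R,zr in [('bar',(.633,.203),.06,(.045,.075)),('disc',(.633,.203),.06,(.022,.036)),('rim',(.4945,-.003),.08,(.11,.14))]:
    q=P[(np.hypot(P[:,0]-m[0],P[:,1]-m[1])<R)&(P[:,2]>zr[0])&(P[:,2]<zr[1])]
    if len(q)<20: print(n,'none');continue
    r=cv2.minAreaRect((q[:,:2]*1000).astype(np.float32));print(n,len(q),np.median(q,0).round(4),np.round(np.array([*r[0],*r[1],r[2]]),1),q[:,2].max())
plan((.6338,.2035,.05),42)
print(sense()['joints'])
```

```text
bar 595 [0.6347 0.2023 0.0604] [635.8 202.6  14.5  49.7  42.1] 0.06578306486179736
disc 3673 [0.6329 0.2021 0.0301] [636.3 202.6  91.2  90.2   3. ] 0.03581666132276917
rim 9320 [0.4857 0.0092 0.1197] [493.8  -2.  123.8 115.6  48.8] 0.1243436947093981
d [ 34.9  33.8 192.8] az 6.7 | pos [0.6439 0.1363 0.2368] yaw 48.7 j6 -152.5 t 6.9 F [-0.4 -0.3  0. ] w 69.6
[  23.23004693   25.69516095    8.40293785   -6.21714594  -72.2337638
 -152.50318878]
```

View pics/w4.png

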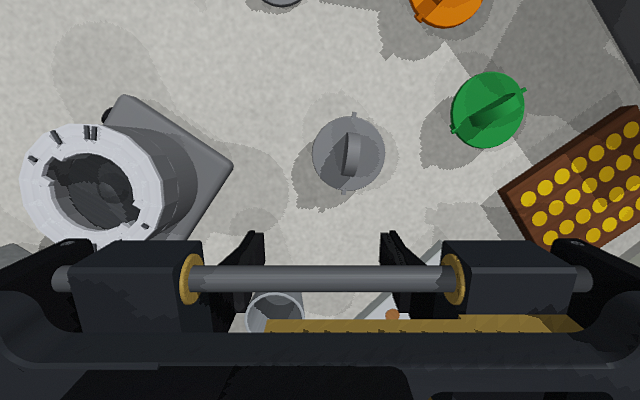

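The tool is about 6° off vertical, because some rows were clipped by the speed limit. The grey lid is in the middle at (350,152), the green one at (488,110), the orange at (447,8) and the grinder at (95,190). I'll restore the pose with gentler moves.

```bash
cat >> h.py <<'E'
from scipy.spatial.transform import Rotation as Ro
def full(t,yaw):
    "turn first (rotvec deg, tool frame), then shift in the new tool frame"
    s=sense();R=np.array(s['ee_rot']);p=np.array(s['tcp_pos']);a=np.radians(yaw)
    y=np.array([np.cos(a),np.sin(a),0]);z=np.array([0,0,-1.]);T=np.stack([np.cross(y,z),y,z],1)
    print('turn',Ro.from_matrix(R.T@T).as_rotvec(degrees=True).round(2),'shift',(T.T@(np.array(t)-p)*1e3).round(1),'pos',p.round(4),'j6',round(s['joints'][5],1),'t',round(s['time_s'],2),'F',np.round(s['wrist_force'],1),'w',round(s['gripper_width']*87,1))
E
python3 -c "
from h import *
full((.635,.2028,.2),42)"
```

```text
turn [ 2.77 -5.27  6.85] shift [55.3 37.9 36.8] pos [0.6439 0.1363 0.2368] j6 -152.5 t 6.9 F [-0.4 -0.3  0. ] w 69.6
```

play_rows --steps '[{"ax": 0.92,"ay": -1.76,"az": 2.28,"dx": 0,"dy": 0,"dz": 0,"claw": 70},{"ax": 0.92,"ay": -1.76,"az": 2.28,"dx": 0,"dy": 0,"dz": 0,"claw": 70},{"ax": 0.92,"ay": -1.76,"az": 2.28,"dx": 0,"dy": 0,"dz": 0,"claw": 70},{"ax": 0,"ay": 0,"az": 0,"dx": 11,"dy": 7.6,"dz": 5,"claw": 70},{"ax": 0,"ay": 0,"az": 0,"dx": 11,"dy": 7.6,"dz": 5,"claw": 70},{"ax": 0,"ay": 0,"az": 0,"dx": 11,"dy": 7.6,"dz": 5,"claw": 70},{"ax": 0,"ay": 0,"az": 0,"dx": 11,"dy": 7.6,"dz": 5,"claw": 70},{"ax": 0,"ay": 0,"az": 0,"dx": 11,"dy": 7.6,"dz": 5,"claw": 70},{"ax": 0,"ay": 0,"az": 0,"dx": 0,"dy": 0,"dz": 0,"claw": 70}]'

```text
time_s: 7.8
tcp_pos: [0.6348, 0.2046, 0.2111]
ee_rot: [[-0.672, 0.74, -0.0], [0.74, 0.672, -0.0], [0.0, -0.0, -1.0]]
wrist_force: [0.2, -0.1, 0.4]
gripper_width: 0.809
gripper_force: 0.0
```

Run:
```python
from h import *
c=grab('wrist','w5')
P=cloud(c).reshape(-1,3)
for n,m,R,zr in [('bar',(.633,.203),.06,(.045,.075)),('disc',(.633,.203),.06,(.022,.036)),('rim',(.4945,-.003),.08,(.11,.14))]:
    q=P[(np.hypot(P[:,0]-m[0],P[:,1]-m[1])<R)&(P[:,2]>zr[0])&(P[:,2]<zr[1])]
    if len(q)<20: print(n,'none');continue
    r=cv2.minAreaRect((q[:,:2]*1000).astype(np.float32));print(n,len(q),np.median(q,0).round(4),np.round(np.array([*r[0],*r[1],r[2]]),1),q[:,2].max())
full((.635,.2028,.05),42)
```

```text
bar 562 [0.6326 0.2064 0.061 ] [635.2 203.3  13.4  48.1  42.4] 0.06559738787913394
disc 4139 [0.6333 0.2051 0.0301] [635.7 203.   90.4  90.3  86.4] 0.03321740033475462
rim 3639 [0.4642 0.0347 0.1195] [467.9  21.1 111.   49.4  52.9] 0.1239905970898921
turn [0.01 0.03 0.2 ] shift [ -0.6  -0.7 161.7] pos [0.6351 0.2037 0.2117] j6 -169.5 t 7.85 F [0.1 0.1 0.2] w 70.0
```

play_rows --steps '[{"ax": 0,"ay": 0,"az": 0,"dx": -0.5,"dy": -0.6,"dz": 30,"claw": 45},{"ax": 0,"ay": 0,"az": 0,"dx": 0,"dy": 0,"dz": 35,"claw": 45},{"ax": 0,"ay": 0,"az": 0,"dx": 0,"dy": 0,"dz": 35,"claw": 45},{"ax": 0,"ay": 0,"az": 0,"dx": 0,"dy": 0,"dz": 30,"claw": 45},{"ax": 0,"ay": 0,"az": 0,"dx": 0,"dy": 0,"dz": 20,"claw": 45},{"ax": 0,"ay": 0,"az": 0,"dx": 0,"dy": 0,"dz": 10,"claw": 45},{"ax": 0,"ay": 0,"az": 0,"dx": 0,"dy": 0,"dz": 0,"claw": 45}]'

```text
time_s: 8.55
tcp_pos: [0.6352, 0.2013, 0.0513]
ee_rot: [[-0.67, 0.742, -0.001], [0.742, 0.67, -0.001], [-0.0, -0.001, -1.0]]
wrist_force: [0.3, 0.8, 0.6]
gripper_width: 0.518
gripper_force: 0.0
```

```bash
python3 -c "
from h import *
full((.635,.203,.051),42)"
```

```text
turn [-0.07  0.02  0.08] shift [1.4 1.  0.3] pos [0.6352 0.2013 0.0513] j6 -169.4 t 8.55 F [0.3 0.8 0.6] w 45.0
```

play_rows --steps '[{"ax": 0,"ay": 0,"az": 0,"dx": 1.4,"dy": 1.0,"dz": 0,"claw": 45},{"ax": 0,"ay": 0,"az": 0,"dx": 0,"dy": 0,"dz": 0,"claw": 0},{"ax": 0,"ay": 0,"az": 0,"dx": 0,"dy": 0,"dz": 0,"claw": 0},{"ax": 0,"ay": 0,"az": 0,"dx": 0,"dy": 0,"dz": 0,"claw": 0},{"ax": 0,"ay": 0,"az": 0,"dx": 0,"dy": 0,"dz": 0,"claw": 0},{"ax": 0,"ay": 0,"az": 0,"dx": 0,"dy": 0,"dz": 0,"claw": 0},{"ax": 0,"ay": 0,"az": 0,"dx": 0,"dy": 0,"dz": 0,"claw": 0},{"ax": 0,"ay": 0,"az": 0,"dx": 0,"dy": 0,"dz": -10,"claw": 0},{"ax": 0,"ay": 0,"az": 0,"dx": 0,"dy": 0,"dz": -30,"claw": 0},{"ax": 0,"ay": 0,"az": 0,"dx": 0,"dy": 0,"dz": -35,"claw": 0},{"ax": 0,"ay": 0,"az": 0,"dx": 0,"dy": 0,"dz": -35,"claw": 0},{"ax": 0,"ay": 0,"az": 0,"dx": 0,"dy": 0,"dz": -35,"claw": 0},{"ax": 0,"ay": 0,"az": 0,"dx": 0,"dy": 0,"dz": -25,"claw": 0},{"ax": 0,"ay": 0,"az": 0,"dx": 0,"dy": 0,"dz": 0,"claw": 0}]'

```text
time_s: 9.95
tcp_pos: [0.6371, 0.2044, 0.2279]
ee_rot: [[-0.671, 0.742, 0.01], [0.742, 0.671, 0.004], [-0.004, 0.011, -1.0]]
wrist_force: [0.7, -0.4, -1.5]
gripper_width: 0.158
gripper_force: 30.0
```

Run:
```python
from h import *
c=grab('wrist','w6');t=grab('top','t6')
s=sense();p=s['tcp_pos'];print(s['gripper_width']*87,s['wrist_force'])
for nm,c in (('w',c),('t',t)):
    P=cloud(c).reshape(-1,3)
    q=P[(np.hypot(P[:,0]-p[0],P[:,1]-p[1])<.06)&(abs(P[:,2]-p[2]+.02)<.006)]
    print(nm,len(q)); 
    if len(q)>30:
        e,_=cv2.minEnclosingCircle((q[:,:2]*1000).astype(np.float32)),0; print(e,np.median(q[:,2]))
    q=P[(np.hypot(P[:,0]-.4945,P[:,1]+.003)<.08)&(abs(P[:,2]-.12)<.01)]
    if len(q)>30: print('rim',len(q),cv2.minEnclosingCircle((q[:,:2]*1000).astype(np.float32)))
full((.4945,-.0035,.21),103.5)
```

```text
13.954987736400383 [-2.45964762e-01  1.82735791e-03 -3.19559310e+00]
w 7300
((638.436279296875, 204.09869384765625), 51.10826110839844) 0.20516233176220344
rim 5166 ((495.34991455078125, -2.4295482635498047), 62.41525650024414)
t 136
((615.9232177734375, 227.65768432617188), 33.86397933959961) 0.20223681690851225
rim 1329 ((494.9687194824219, -2.956695318222046), 61.903289794921875)
turn [ 8.000e-02  4.000e-02 -6.141e+01] shift [ 184.6 -168.7   12.4] pos [0.6346 0.2037 0.2224] j6 -169.6 t 10.05 F [-0.2  0.  -3.2] w 14.0
```

View pics/w6.png

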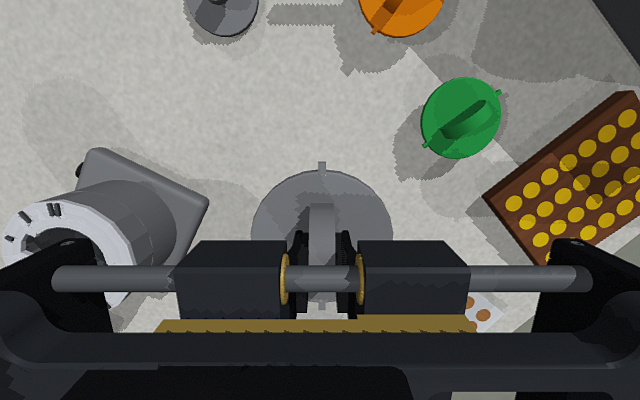

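The lid is held squarely: its disc is centred at (322,230) and its pointer is at (322,166). Now to the mouth.

play_rows --steps '[{"ax": 0,"ay": 0,"az": 0,"dx": -4,"dy": -16,"dz": 0,"claw": 0},{"ax": 0,"ay": 0,"az": 0,"dx": -8,"dy": -32,"dz": 0,"claw": 0},{"ax": 0,"ay": 0,"az": 0,"dx": -8,"dy": -32,"dz": 0,"claw": 0},{"ax": 0,"ay": 0,"az": 0,"dx": -8,"dy": -32,"dz": 0,"claw": 0},{"ax": 0,"ay": 0,"az": 0,"dx": -8,"dy": -33,"dz": 0,"claw": 0},{"ax": 0,"ay": 0,"az": 0,"dx": -8,"dy": -33,"dz": 0,"claw": 0},{"ax": 0,"ay": 0,"az": 0,"dx": -8,"dy": -33,"dz": 0,"claw": 0},{"ax": 0,"ay": 0,"az": 0,"dx": -7.8,"dy": -31.2,"dz": 0,"claw": 0},{"ax": 0,"ay": 0,"az": -5.2,"dx": 0,"dy": 0,"dz": 0,"claw": 0},{"ax": 0,"ay": 0,"az": -5.2,"dx": 0,"dy": 0,"dz": 0,"claw": 0},{"ax": 0,"ay": 0,"az": -5.2,"dx": 0,"dy": 0,"dz": 0,"claw": 0},{"ax": 0,"ay": 0,"az": -5.2,"dx": 0,"dy": 0,"dz": 0,"claw": 0},{"ax": 0,"ay": 0,"az": -5.2,"dx": 0,"dy": 0,"dz": 0,"claw": 0},{"ax": 0,"ay": 0,"az": -5.2,"dx": 0,"dy": 0,"dz": 0,"claw": 0},{"ax": 0,"ay": 0,"az": -5.2,"dx": 0,"dy": 0,"dz": 0,"claw": 0},{"ax": 0,"ay": 0,"az": -5.2,"dx": 0,"dy": 0,"dz": 0,"claw": 0},{"ax": 0,"ay": 0,"az": -5.2,"dx": 0,"dy": 0,"dz": 0,"claw": 0},{"ax": 0,"ay": 0,"az": -5.2,"dx": 0,"dy": 0,"dz": 0,"claw": 0},{"ax": 0,"ay": 0,"az": -5.2,"dx": 0,"dy": 0,"dz": 0,"claw": 0},{"ax": 0,"ay": 0,"az": -4.2,"dx": 0,"dy": 0,"dz": 0,"claw": 0}]'

```text
time_s: 12.05
tcp_pos: [0.4942, -0.0034, 0.22]
ee_rot: [[-0.972, -0.236, -0.003], [-0.236, 0.972, -0.0], [0.003, 0.0, -1.0]]
wrist_force: [-0.3, 0.3, -2.1]
gripper_width: 0.162
gripper_force: 30.0
```

Run:
```python
from h import *
c=grab('wrist','w7')
full((.4952,-.003,.15),103.5)
p=sense()['tcp_pos']
P=cloud(c).reshape(-1,3)
def fit(q):
    h=cv2.convexHull((q[:,:2]*1e3).astype(np.float32))[:,0]; A=np.c_[2*h,np.ones(len(h))]
    for i in range(4):
        k=np.linalg.lstsq(A,(h**2).sum(1),rcond=None)[0];r=np.sqrt(k[2]+k[:2]@k[:2]);d=abs(np.hypot(*(h-k[:2]).T)-r);m=d<max(1,np.median(d)*2);h,A=h[m],A[m]
    print(k[:2].round(1),r.round(1),len(h))
q=P[(np.hypot(P[:,0]-p[0],P[:,1]-p[1])<.07)&(abs(P[:,2]-p[2]+.021)<.006)];print('disc',len(q),np.median(q[:,2]));fit(q)
q=P[(np.hypot(P[:,0]-.495,P[:,1]+.003)<.08)&(abs(P[:,2]-.12)<.004)];print('rim',len(q));fit(q)
```

```text
turn [ 0.02 -0.17  0.28] shift [-1.   0.1 70.1] pos [ 0.4942 -0.0034  0.2201] j6 -94.7 t 12.1 F [ 0.2 -1.  -2.6] w 13.8
disc 7317 0.19754226921998347
[494.8  -4. ] 45.6 30
rim 3959
[495.7  -4.3] 61.4 35
```

View pics/w7.png

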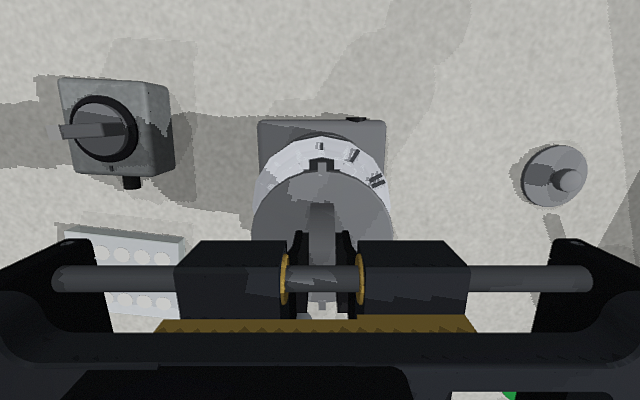

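The pointer at (322,172) lines up with the near slot at (322,163), and the disc sits about 0.9 mm from the rim centre. I'll correct that and lower.

play_rows --steps '[{"ax": 0,"ay": 0,"az": 0,"dx": -0.8,"dy": -0.5,"dz": 8,"claw": 0},{"ax": 0,"ay": 0,"az": 0,"dx": 0,"dy": 0,"dz": 12,"claw": 0},{"ax": 0,"ay": 0,"az": 0,"dx": 0,"dy": 0,"dz": 12,"claw": 0},{"ax": 0,"ay": 0,"az": 0,"dx": 0,"dy": 0,"dz": 8,"claw": 0},{"ax": 0,"ay": 0,"az": 0,"dx": 0,"dy": 0,"dz": 6,"claw": 0},{"ax": 0,"ay": 0,"az": 0,"dx": 0,"dy": 0,"dz": 6,"claw": 0},{"ax": 0,"ay": 0,"az": 0,"dx": 0,"dy": 0,"dz": 5,"claw": 0},{"ax": 0,"ay": 0,"az": 0,"dx": 0,"dy": 0,"dz": 3,"claw": 0},{"ax": 0,"ay": 0,"az": 0,"dx": 0,"dy": 0,"dz": 2,"claw": 0},{"ax": 0,"ay": 0,"az": 0,"dx": 0,"dy": 0,"dz": 0,"claw": 0}]'

```text
time_s: 13.1
tcp_pos: [0.4965, -0.0034, 0.1601]
ee_rot: [[-0.972, -0.234, 0.001], [-0.234, 0.972, 0.0], [-0.001, -0.0, -1.0]]
wrist_force: [-0.4, -0.2, -1.6]
gripper_width: 0.156
gripper_force: 30.0
```

play_rows --steps '[{"ax": 0,"ay": 0,"az": 0,"dx": 0,"dy": 0,"dz": 2,"claw": 0},{"ax": 0,"ay": 0,"az": 0,"dx": 0,"dy": 0,"dz": 2,"claw": 0},{"ax": 0,"ay": 0,"az": 0,"dx": 0,"dy": 0,"dz": 2,"claw": 0},{"ax": 0,"ay": 0,"az": 0,"dx": 0,"dy": 0,"dz": 1.5,"claw": 0},{"ax": 0,"ay": 0,"az": 0,"dx": 0,"dy": 0,"dz": 0,"claw": 0},{"ax": 0,"ay": 0,"az": 0,"dx": 0,"dy": 0,"dz": 0,"claw": 0}]'

```text
time_s: 13.7
tcp_pos: [0.4967, -0.0034, 0.1527]
ee_rot: [[-0.972, -0.234, 0.002], [-0.234, 0.972, 0.0], [-0.002, -0.0, -1.0]]
wrist_force: [0.1, -0.2, -1.6]
gripper_width: 0.159
gripper_force: 30.0
```

Run:
```python
from h import *
c=grab('wrist','w8')
full((.4952,-.003,.15),103.5)
p=sense()['tcp_pos']
P=cloud(c).reshape(-1,3)
d=np.hypot(P[:,0]-.4955,P[:,1]+.0038)
print('disc top z',np.median(P[(d>.03)&(d<.043)&(abs(P[:,2]-.13)<.012)][:,2]),'rim z',np.median(P[(d>.048)&(d<.06)&(abs(P[:,2]-.12)<.008)][:,2]))
```

```text
turn [-0.01  0.1   0.01] shift [1.4 0.7 2.7] pos [ 0.4967 -0.0034  0.1527] j6 -94.9 t 13.75 F [-0.1  0.1 -2.4] w 13.7
disc top z 0.13014624035028013 rim z 0.12019239671438259
```

play_rows --steps '[{"ax": 0,"ay": 0,"az": 0,"dx": 1.2,"dy": 0,"dz": 1,"claw": 0},{"ax": 0,"ay": 0,"az": 0,"dx": 0,"dy": 0,"dz": 1,"claw": 0},{"ax": 0,"ay": 0,"az": 0,"dx": 0,"dy": 0,"dz": 0.5,"claw": 0},{"ax": 0,"ay": 0,"az": 0,"dx": 0,"dy": 0,"dz": 0.3,"claw": 0},{"ax": 0,"ay": 0,"az": 0,"dx": 0,"dy": 0,"dz": 0,"claw": 0}]'

```text
time_s: 14.25
tcp_pos: [0.4953, -0.0037, 0.1507]
ee_rot: [[-0.972, -0.234, 0.002], [-0.234, 0.972, 0.0], [-0.002, -0.0, -1.0]]
wrist_force: [-2.6, 0.4, 5.4]
gripper_width: 0.161
gripper_force: 30.0
```

Run:
```python
from h import *
c=grab('wrist','w9')
full((.4951,-.0037,.15),103.5)
P=cloud(c).reshape(-1,3)
d=np.hypot(P[:,0]-.4955,P[:,1]+.0038)
print('disc top z',np.median(P[(d>.03)&(d<.043)&(abs(P[:,2]-.13)<.012)][:,2]),'rim z',np.median(P[(d>.048)&(d<.06)&(abs(P[:,2]-.12)<.008)][:,2]),sense()['moment'])
```

```text
turn [-0.01  0.1   0.03] shift [0.2 0.1 0.7] pos [ 0.4954 -0.0037  0.1507] j6 -94.9 t 14.3 F [-2.7  0.3  4.7] w 13.9
disc top z 0.12816233871574345 rim z 0.12019167400483935 [ 0.21498904  0.91859068 -0.06731232]
```

Fully seated: the disc top is 8.0 mm above the rim, with about 7 N of push. Now I turn towards pulse.

play_rows --steps '[{"ax": 0,"ay": 0,"az": 3,"dx": 0,"dy": 0,"dz": 0,"claw": 0},{"ax": 0,"ay": 0,"az": 3,"dx": 0,"dy": 0,"dz": 0,"claw": 0},{"ax": 0,"ay": 0,"az": 3,"dx": 0,"dy": 0,"dz": 0,"claw": 0},{"ax": 0,"ay": 0,"az": 3,"dx": 0,"dy": 0,"dz": 0,"claw": 0},{"ax": 0,"ay": 0,"az": 3,"dx": 0,"dy": 0,"dz": 0,"claw": 0},{"ax": 0,"ay": 0,"az": 3,"dx": 0,"dy": 0,"dz": 0,"claw": 0},{"ax": 0,"ay": 0,"az": 3,"dx": 0,"dy": 0,"dz": 0,"claw": 0},{"ax": 0,"ay": 0,"az": 3,"dx": 0,"dy": 0,"dz": 0,"claw": 0},{"ax": 0,"ay": 0,"az": 3,"dx": 0,"dy": 0,"dz": 0,"claw": 0},{"ax": 0,"ay": 0,"az": 3,"dx": 0,"dy": 0,"dz": 0,"claw": 0},{"ax": 0,"ay": 0,"az": 1.5,"dx": 0,"dy": 0,"dz": 0,"claw": 0},{"ax": 0,"ay": 0,"az": 0,"dx": 0,"dy": 0,"dz": 0,"claw": 0}]'

```text
time_s: 15.5
tcp_pos: [0.4962, -0.0038, 0.1507]
ee_rot: [[-0.951, 0.308, 0.003], [0.308, 0.951, -0.0], [-0.003, 0.001, -1.0]]
wrist_force: [0.8, -1.2, 5.7]
gripper_width: 0.161
gripper_force: 30.0
```

Run:
```python
from h import *
c=grab('wrist','w10');f=c['frame'][130:280,220:420]
cv2.imwrite('pics/w10c.png',cv2.resize(f,None,fx=4,fy=4,interpolation=cv2.INTER_CUBIC))
full((.4951,-.0037,.15),72)
P=cloud(c).reshape(-1,3)
d=np.hypot(P[:,0]-.4955,P[:,1]+.0038)
print('disc top z',np.median(P[(d>.03)&(d<.043)&(abs(P[:,2]-.13)<.012)][:,2]),sense()['moment'])
q=P[(d<.035)&(P[:,2]>.15)&(P[:,2]<.165)]
```

```text
turn [0.06 0.19 0.08] shift [ 1.1 -0.2  0.6] pos [ 0.4962 -0.0038  0.1506] j6 -126.4 t 15.55 F [-0.4 -1.5  5.3] w 13.8
disc top z 0.12813769983089043 [-0.44872584  0.15464783  0.1095981 ]
```

View pics/w10c.png

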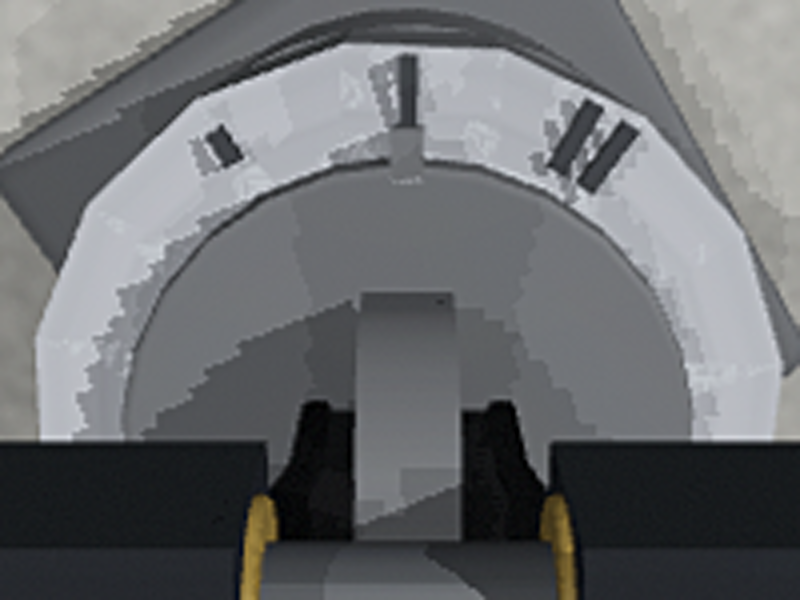

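The pointer at (407,155) lies in line with the single long rib at (408,90), clear of the double lock rib at (595,145). I'll hold for a moment to check for creep, then hand in.

play_rows --steps '[{"ax": 0,"ay": 0,"az": 0,"dx": 0,"dy": 0,"dz": 0,"claw": 0},{"ax": 0,"ay": 0,"az": 0,"dx": 0,"dy": 0,"dz": 0,"claw": 0},{"ax": 0,"ay": 0,"az": 0,"dx": 0,"dy": 0,"dz": 0,"claw": 0},{"ax": 0,"ay": 0,"az": 0,"dx": 0,"dy": 0,"dz": 0,"claw": 0},{"ax": 0,"ay": 0,"az": 0,"dx": 0,"dy": 0,"dz": 0,"claw": 0}]'

```text
time_s: 16.05
tcp_pos: [0.4962, -0.0038, 0.1506]
ee_rot: [[-0.951, 0.308, 0.003], [0.308, 0.951, 0.0], [-0.003, 0.001, -1.0]]
wrist_force: [0.1, -1.5, 5.3]
gripper_width: 0.159
gripper_force: 30.0
```

Run:
```python
from h import *
full((.4951,-.0037,.15),72)
c=grab('wrist','w11');a=load('w10')['frame'][130:240,220:420].astype(int)
diff=abs(c['frame'][130:240,220:420].astype(int)-a).mean();print('image change',diff)
if diff<3: print(finish_job())
```

```text
turn [0.07 0.19 0.08] shift [ 1.1 -0.3  0.6] pos [ 0.4962 -0.0038  0.1506] j6 -126.4 t 16.05 F [ 0.1 -1.5  5.3] w 13.8
image change 0.8991515151515151
the job is handed in; nothing more can be done
None
```

The job is handed in at 16 s: the isolator is fully on (about 1.47 rad), and the lid is seated, turned in line with the pulse rib and still gripped there against its spring.

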